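# Unstack the samples into their changer carriers

## Robot

A 6-joint arm with a two-finger parallel gripper is mounted at the origin on a cart in front of the work surface, level with it; the furniture and walls round the work are solid. World frame = base frame: x ahead of the robot, y to its left, z up, the work surface at z = 0. Lengths are in m, angles in rad, forces in N, time in s.
With the tool pointing down it reaches from about 0.4 to 0.925 m from the base axis. Payload 3.4 kg.
Tool frame: the origin (TCP) lies at the very end of the fingers, on their centre line; the grasp point (between the pads) lies 19 mm behind it (robot.grip_point_offset is the distance from the TCP to the grasp point, in m); z points along the fingers, y is the line along which they close (so a half turn about z gives the same grasp; the last joint's range is limited). The gripper opens to 85 mm and grips with 20 to 120 N. Pads are 22 mm wide; open, the fingers measure 114 mm over their backs; the gripper's body (76 mm by 85 mm) begins 54 mm behind the grasp point. The pads swing forward as they close: fully open they stand 13 mm farther back than shut.
Start: joints at [-1.419, 0.307, 1.506, -0, 1.328, -0.073], TCP at [0.128, -0.561, 0.231] pointing down, gripper open.
Joint ranges: [-3.12, 3.12], [-1.05, 2.28], [0.14, 2.33], [-1.42, 4.57], [0.1, 2.73], [-2.68, 2.68]. Speed limits (rad/s): [2.57, 2.57, 3.14, 3.14, 3.14, 3.14].

## Interface

Orientations are given as [roll, pitch, yaw] about the fixed x, y, z axes, in that order (R = Rz(yaw) Ry(pitch) Rx(roll)).
In Python, from cell import robot gives the robot as it stands.
- The arm moves only by the tool move_arm, never from a script. Its argument "steps" is a list of rows, each a list of 6 numbers: the shift along the tool's x, y, z in units of 0.04 m (1.0 is 0.04 m), then the turn, a rotation vector about the tool's x, y, z in units of 0.08 rad (1.0 is 0.08 rad). In form: [[tx, ty, tz, rx, ry, rz], ...]. A call has 1 to 10 rows; each row shifts and turns the commanded pose from where the row before left it, along the tool's axes as they then stand; what a row does not reach is not made up. A row lasts 1/12 s, in which the tool goes at most 41.7 mm and 7.16 degrees, less where a joint would pass 70% of its speed; a pose out of reach is approached as far as the arm can. A call with a number of a shift or a turn outside -1 to 1 is refused whole. A call with a gripper value outside its range is refused whole. "gripper" is the opening, from 0 (shut) to 1 (fully open), set as the call begins (left out, the last holds). The fingers move at their own pace and stop on an object; "grip_force" is the grip in N (left out, the last holds). Time passes only in rows, so rows that do not move let the fingers close. It gives the time, the measured TCP pose, the force, the opening and the grip force at its end, in the units of the state.
- robot.get_state(): the state, without advancing time (a new reading comes with each control period).
- robot.get_image(name): name is "side" or "top"; returns a dict with "color" (384x512x3 uint8, red, green, blue), "range_z" (384x512 float32, m along the optical axis (not along the pixel's ray), 0 where there is no reading), "camera_matrix" (3x3 intrinsics, pixels), "k1" (the pictures are not rectified: a ray, as slopes to the right and down, at radius r is drawn at 1 + k1 r^2 times it, then the intrinsics apply), "extrinsics" (4x4, takes a point from camera to world coordinates). Camera axes: x right, y down, z forward; pixel columns grow to the right and rows downward; lengths in m; the calibration is good to about 2 mm. A picture is of the moment at which its call begins.
- robot.sign_off(): hands the job in; it is judged then, once.
Trained networks look in the newest picture that a camera, given by its name, has taken for a name from the list of things; names that differ only in an ending like _2 or _b are one class to them, and where a whole thing is asked for, a point or a joint stands for the part that bears it (a point fixed in the world has none). Each returns a list of dicts, best first, with "p" (0 to 1); they miss things now and then, are a little off and sometimes report something else, mostly with a low value. They report only what shows in the picture. A call takes as long as a camera call. They do not tell look-alikes from the thing itself.
- robot.find_in(name, camera): "box" ([left, top, right, bottom] as shares, 0 to 1, of the picture: columns of its width, rows of its height, round what is visible of it).
- robot.masks_of(name, camera): "mask" (384x512 bool, what is visible of it) and "box" ([left, top, right, bottom] as shares, 0 to 1, of the picture: columns of its width, rows of its height, round what is visible of it).
The state is a dict: "t": time; "joint_positions": joint angles; "dq": joint speeds; "tau": joint torques, N m; "position": TCP position; "ee_rot": TCP orientation; "contact_force": force on the tool from outside, world axes, zero at the start; "ft_torque": the same for the moment, N m; "opening": finger opening in m; "gripper_force": force on a finger pad.
Only numpy, scipy, OpenCV 4.12 (cv2) and the standard library are available. Lean on these libraries where they do the work, as an engineer would, in place of code of your own. Each camera call takes 0.05 s, during which the arm holds its last target. There are 200 camera calls.

## Task

Take the stack of stopper, reference puck, white-capped jar and meal tub apart from the top down, one piece at a time, and set each piece upright and flat in the recess of the grey carrier that is made for it: the small round one for the stopper, the medium round one for the puck, the large round one for the jar, the rectangular one for the tub. Leave the green-capped jar and the beaker where they stand.

Things in the scene. Friction and masses are not known exactly. Their poses are not given: they have to be found in the camera images.
- tub: flat clear lidded sample tub with light brown meal, bottom of the stack; 67 x 85 mm over its lid rim (body 64 in x, 82 in y), 31 mm high at the rim, 28 mm at the lid on which the jar stands. About 0.12 kg. Origin: centre of the underside, z up; short side along its x, so it is gripped across x
- jar: white-capped round sample jar, 62 mm diameter, 75 mm high, about 0.12 kg, standing on the tub within 5 mm of its centre at the start. Origin: centre of the underside, z up
- puck: aluminium reference puck, flat round disc with a white ceramic face on top, 44 mm diameter, 20 mm high, about 0.08 kg, lying nearly level on the jar's cap at the start. Origin: centre of the underside, z up
- stopper: black rubber stopper, 31 mm diameter at the top, tapering to a narrower foot, 20 mm high, about 0.03 kg, standing foot down on the puck at the start (top of the stack, about 145 mm above the worktop). Origin: centre of the underside, z up
- carrier_stopper: grey metal square carrier block, 110 x 110 x 12 mm, fixed to the worktop; recess in its middle round, 43 mm diameter, for the stopper, 7 mm deep, dark rubber floor (recess floor 5 mm above the worktop). Origin: centre of the underside, z up
- carrier_puck: grey metal square carrier block, 110 x 110 x 12 mm, fixed to the worktop; recess in its middle round, 58 mm diameter, for the puck, 7 mm deep, dark rubber floor (recess floor 5 mm above the worktop). Origin: centre of the underside, z up
- carrier_jar: grey metal square carrier block, 110 x 110 x 12 mm, fixed to the worktop; recess in its middle round, 78 mm diameter, for the jar, 7 mm deep, dark rubber floor (recess floor 5 mm above the worktop). Origin: centre of the underside, z up
- carrier_tub: grey metal square carrier block, 110 x 110 x 12 mm, fixed to the worktop; recess in its middle rectangular, 80 mm along the carrier's x and 98 mm along its y, for the tub (either way round), 7 mm deep, dark rubber floor (recess floor 5 mm above the worktop). Origin: centre of the underside, z up
- green_jar: bystander: green-capped sample jar, 62 mm diameter, 75 mm high, loose, standing behind the carriers. Origin: centre of the underside. Right of it and of all the carriers is the bulky white analyser, an obstacle from about y = 0.03 to -0.40 m and from x = 0.43 m back: an arm that starts on the right swings past it drawn in
- beaker: bystander: empty clear beaker, 55 mm diameter, 70 mm high, loose, standing beside the carriers. Origin: centre of the underside
There are look-alikes about, which are no part of the job. What is shaped like the jar but purple or red is not meant.

How it is judged:
By the outcome, as a careful person would: the job done as asked, in the order asked, and still so for the second after the job is handed in, with the robot touching nothing.
It also fails if it takes over 109 s, if anything falls off the work surface, if the arm or the gripper's body presses on something with over 40 N, if the wrist force passes 120 N, or if a joint passes its speed limit or range.

## Working session

There is one attempt and no reset: what is moved stays moved. The work goes in short steps, Python scripts to look and compute and a tool call to move; the robot and the scene stay as the last step left them, time stands still between calls to the robot, and variables do not carry over. Pictures are saved under pics/ and viewed, at most 14 in all, crops included, and the job is handed in when it is done.

Besides the shell and the picture viewer there is one more tool, called after "Request:" by a JSON object that holds its "method" and its "body". move_arm: Moves the arm, as the interface text tells. Shifts and turns lie within -1 to 1; 1 stands for 0.04 m of shift or 0.08 rad of turn. Its arguments: {"type":"object","properties":{"steps":{"type":"array"},"gripper":{"type":"number"},"grip_force":{"type":"number"}},"required":["steps"]}

```bash
ls; mkdir -p pics; cat > h.py <<'E'
import numpy as np, cv2
from cell import robot
def undist(im,u,v):
    K=im["camera_matrix"];k=im["k1"]
    x=(np.asarray(u,float)-K[0,2])/K[0,0];y=(np.asarray(v,float)-K[1,2])/K[1,1]
    a,b=x.copy(),y.copy()
    for _ in range(20):
        s=1+k*(a*a+b*b);a,b=x/s,y/s
    return a,b
def cloud(im,mask=None):
    z=im["range_z"];m=z>0
    if mask is not None:m=m&mask
    v,u=np.nonzero(m);a,b=undist(im,u,v);d=z[v,u]
    P=np.c_[a*d,b*d,d];E=np.asarray(im["extrinsics"])
    return P@E[:3,:3].T+E[:3,3],u,v
E
python3 - <<'E'
from h import *
print(robot.get_state())
ims=[]
for c in("top","side"):
    im=robot.get_image(c);ims.append(im["color"]);print(c,im["k1"],np.round(im["extrinsics"],3).tolist())
    cv2.imwrite(f"pics/{c}0.png",cv2.resize(im["color"][:,:,::-1],(800,600)))
    for n in("tub","jar","puck","stopper","carrier_stopper","carrier_puck","carrier_jar","carrier_tub","green_jar","beaker"):
        for r in robot.masks_of(n,c)[:6]:
            P,u,v=cloud(im,r["mask"])
            if len(P)<5: continue
            zt=np.percentile(P[:,2],97);T=P[P[:,2]>zt-.006]
            print(c,n,round(r["p"],2),"px",(int(u.mean()),int(v.mean())),"ztop",round(zt,3),"topmid",np.round((T[:,:2].min(0)+T[:,:2].max(0))/2,3),"ext",np.round(np.ptp(T[:,:2],axis=0),3))
E
```

```text
pics
{'t': 0.0, 'joint_positions': array([-1.41950325e+00,  3.07566392e-01,  1.50768727e+00,  1.89372341e-05,
        1.32840676e+00, -7.34895883e-02]), 'dq': array([ 0.0009574 , -0.00066472,  0.00114065,  0.0009611 , -0.00151692,
       -0.00080512]), 'tau': array([ 3.33929565e-04, -4.57548594e+01, -2.51918131e+01, -8.97332229e-04,
        1.32627072e-02, -4.57023032e-05]), 'position': array([ 0.12804584, -0.55983462,  0.2303796 ]), 'ee_rot': array([-3.13953181e+00, -1.70147285e-04,  2.24777925e-01]), 'contact_force': array([ 0.04363218, -0.73255922, -0.19712236]), 'ft_torque': array([-0.01146887, -0.01965738, -0.02840504]), 'gripper_force': 0.0, 'opening': 0.08548641274684014}
top 0.018072963697662356 [[0.029, -0.981, 0.193, 0.412], [-0.999, -0.023, 0.035, 0.255], [-0.03, -0.194, -0.981, 0.985], [0.0, 0.0, 0.0, 1.0]]
top tub 0.77 px (305, 250) ztop 0.059 topmid [0.471 0.145] ext [0.01  0.038]
top jar 0.93 px (252, 141) ztop 0.077 topmid [0.737 0.302] ext [0.061 0.06 ]
top jar 0.78 px (332, 142) ztop 0.077 topmid [0.736 0.093] ext [0.061 0.059]
top puck 0.46 px (317, 250) ztop 0.145
[... 1222 characters left out ...]
xt [0.029 0.028]
side stopper 0.59 px (252, 215) ztop 0.014 topmid [0.603 0.283] ext [0.117 0.118]
side carrier_stopper 0.84 px (253, 215) ztop 0.014 topmid [0.603 0.283] ext [0.117 0.118]
side carrier_stopper 0.74 px (207, 267) ztop 0.013 topmid [0.602 0.142] ext [0.12 0.12]
side carrier_puck 0.74 px (252, 138) ztop 0.013 topmid [0.484 0.432] ext [0.114 0.114]
side carrier_jar 0.85 px (200, 173) ztop 0.013 topmid [0.455 0.291] ext [0.124 0.126]
side carrier_tub 0.76 px (206, 267) ztop 0.013 topmid [0.602 0.142] ext [0.12  0.122]
side green_jar 0.67 px (290, 284) ztop 0.076 topmid [0.753 0.201] ext [0.062 0.062]
side beaker 0.69 px (310, 159) ztop 0.068 topmid [0.629 0.442] ext [0.054 0.053]
```

View pics/top0.png

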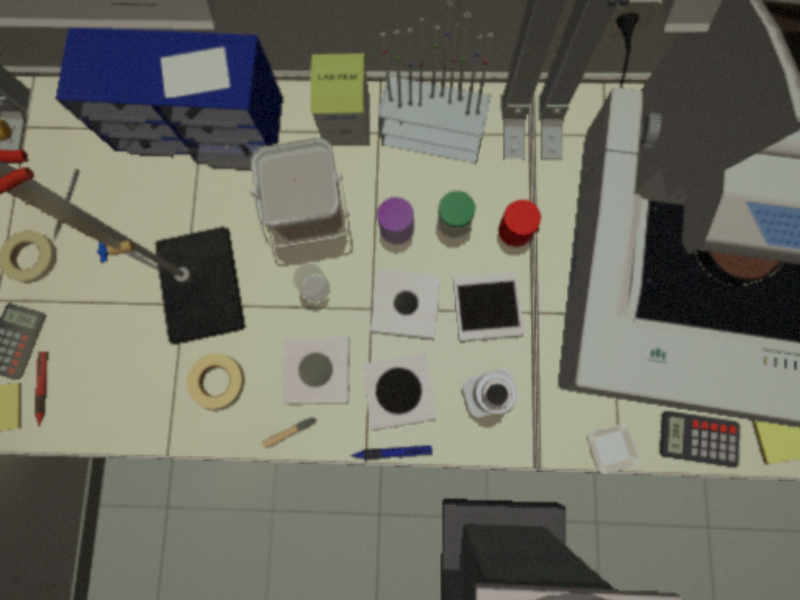

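View pics/side0.png

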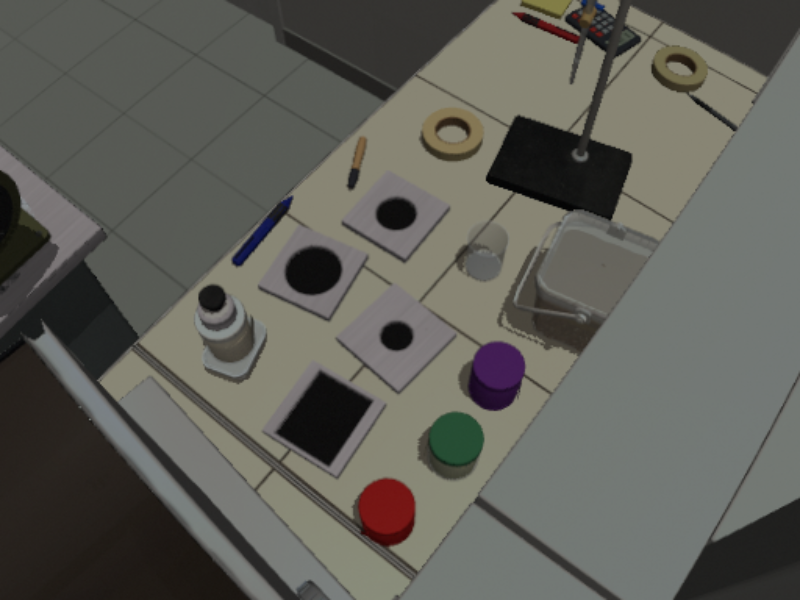

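The pieces are clear. The stack is at (492,393) in top and (222,335) in side, and it holds the only white-capped jar. The purple (396,220), red (520,222) and green (457,212) ones are look-alikes or bystanders. Carriers in top: stopper (406,302), puck (316,370), jar (398,390), tub (488,305). Next come an enlarged crop, refined geometry and the analyser profile.

```bash
python3 - <<'E'
from h import *
ims={c:robot.get_image(c) for c in("top","side")}
a=cv2.resize(ims["top"]["color"][215:285,280:350],(400,400),interpolation=2);b=cv2.resize(ims["side"]["color"][175:255,105:185],(400,400),interpolation=2)
cv2.imwrite("pics/crop.png",np.hstack([a,b])[:,:,::-1])
C={c:cloud(im) for c,im in ims.items()}
# stack slices
for c,(P,u,v) in C.items():
    near=np.hypot(P[:,0]-.455,P[:,1]-.142)<.07
    for n,lo,hi in(("stopper",.138,.15),("puck",.115,.13),("jar",.098,.108),("tub",.026,.036)):
        T=P[near&(P[:,2]>lo)&(P[:,2]<hi)]
        if len(T)<5: continue
        (x,y),r=cv2.minEnclosingCircle(T[:,:2].astype(np.float32)); rc=cv2.minAreaRect(T[:,:2].astype(np.float32))
        print(c,n,len(T),"circ",round(x,4),round(y,4),round(r,4),"rect",np.round(rc[0],4),np.round(rc[1],4),round(rc[2],1),"z",round(np.median(T[:,2]),4))
# recesses: dark floor at z=.005
for c,im in ims.items():
    P,u,v=C[c];g=im["color"].max(2)[v,u]
    for n,x,y in(("stopper",.6015,.2825),("puck",.483,.431),("jar",.453,.291),("tub",.6005,.141)):
        E=np.asarray(im["extrinsics"])
        m=(np.hypot(P[:,0]-x,P[:,1]-y)<.068)
        k=m&(np.abs(P[:,2]-.0135)<.006)&(g>110)
        rc=cv2.minAreaRect(P[k][:,:2].astype(np.float32))
        d=m&(g<100)&(np.abs(P[:,2]-.006)<.012)
        D=P[d][:,:2].astype(np.float32);dr=cv2.minAreaRect(D)
        print(c,n,"block",np.round(rc[0],4),np.round(rc[1],3),round(rc[2],1),"| dark",len(D),D.mean(0).round(4),np.round(dr[0],4),np.round(dr[1],3),round(dr[2],1))
P=np.vstack([C["top"][0],C["side"][0]])
for y0 in np.arange(-.4,.09,.05):
    for z0 in (.03,.15,.25,.35,.45):
        m=(P[:,1]>y0)&(P[:,1]<y0+.05)&(P[:,2]>z0)&(P[:,2]<z0+.1)&(P[:,0]>.3)&(P[:,0]<.9)
        if m.sum()>5: print("an y%.2f z%.2f n%d xmin %.3f zmax %.3f"%(y0,z0,m.sum(),np.percentile(P[m,0],1),P[m,2].max()))
E
```

```text
top stopper 148 circ 0.4443 0.1428 0.0154 rect [0.4433 0.1436] [0.0288 0.029 ] 1.0 z 0.1434
top puck 134 circ 0.4467 0.1401 0.0217 rect [0.4475 0.1401] [0.0409 0.0413] 1.7 z 0.1229
top jar 253 circ 0.4476 0.1388 0.031 rect [0.4473 0.1385] [0.0582 0.0591] 1.8 z 0.102
top tub 224 circ 0.4507 0.1392 0.0458 rect [0.4506 0.1393] [0.0661 0.0822] 17.5 z 0.0305
side stopper 195 circ 0.4473 0.1444 0.0155 rect [0.4472 0.1445] [0.0285 0.0295] 74.7 z 0.1425
side puck 265 circ 0.4502 0.1421 0.022 rect [0.4532 0.1407] [0.0419 0.0356] 60.3 z 0.1225
side jar 345 circ 0.4513 0.1408 0.0313 rect [0.4561 0.1389] [0.0607 0.0514] 66.6 z 0.1015
side tub 478 circ 0.4547 0.1413 0.0462 rect [0.4542 0.1414] [0.0672 0.0844] 17.1 z 0.0296
top stopper block [0.5996 0.2813] [0.11 0.11] 84.8 | dark 175 [0.6018 0.2817] [0.602  0.2813] [0.037 0.041] 0.1
top puck block [0.4817 0.431 ] [0.108 0.11 ] 1.6 | dark 332 [0.4821 0.4318] [0.4827 0.4322] [0.053 0.052] 4.0
top jar block [0.45   0.2893] [0.11 0.11] 11.2 | dark 677 [0.4509 0.2897] [0.4516 0.2891] [0.075 0.074] 1.7
top tub block [0.5981 0.1403] [0.111 0.111] 6.3 | 
[... 1141 characters left out ...]
x 0.129
an y-0.10 z0.15 n2917 xmin 0.514 zmax 0.250
an y-0.10 z0.25 n1277 xmin 0.626 zmax 0.350
an y-0.10 z0.35 n30 xmin 0.838 zmax 0.399
an y-0.10 z0.45 n8494 xmin 0.686 zmax 0.550
an y-0.05 z0.03 n629 xmin 0.449 zmax 0.130
an y-0.05 z0.15 n6381 xmin 0.499 zmax 0.242
an y-0.05 z0.25 n1263 xmin 0.671 zmax 0.350
an y-0.05 z0.35 n3755 xmin 0.659 zmax 0.450
an y-0.05 z0.45 n7958 xmin 0.644 zmax 0.550
an y-0.00 z0.03 n987 xmin 0.456 zmax 0.130
an y-0.00 z0.15 n2212 xmin 0.489 zmax 0.184
an y-0.00 z0.35 n13 xmin 0.833 zmax 0.441
an y-0.00 z0.45 n3105 xmin 0.838 zmax 0.478
an y0.05 z0.03 n1154 xmin 0.705 zmax 0.078
an y0.05 z0.35 n10 xmin 0.835 zmax 0.450
an y0.05 z0.45 n4444 xmin 0.838 zmax 0.479
```

View pics/crop.png

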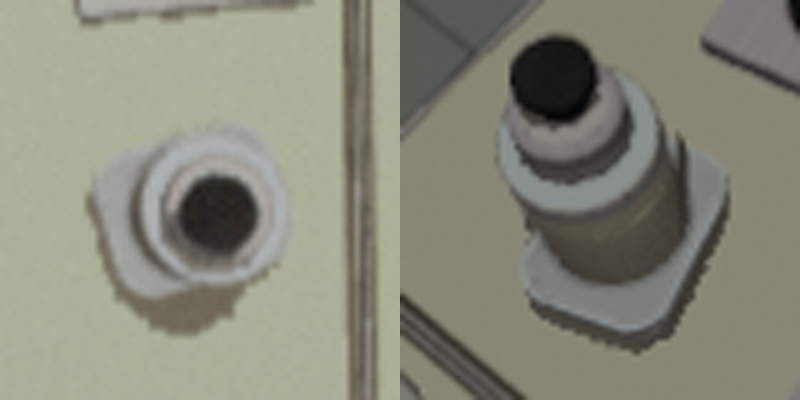

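The crop confirms it: a black stopper on a pale puck, on a white-capped jar, on the clear tub, all one stack and the only one of its kind. I'll write a planner and approach.

```bash
cat > p.py <<'E'
# usage: p.py maxstep_m  x,y,z,yaw ... (absolute targets; from the measured pose) -> rows
import sys
from h import *
s=robot.get_state();p=np.array(s["position"],float);yaw=s["ee_rot"][2]
mx=float(sys.argv[1]);rows=[]
for w in sys.argv[2:]:
    t=np.array([float(a) for a in w.split(",")])
    n=int(max(1,np.ceil(np.linalg.norm(t[:3]-p)/mx-.02),np.ceil(abs(t[3]-yaw)/.08-.05)))
    for i in range(n):
        d=(t[:3]-p)/(n-i);c,q=np.cos(yaw),np.sin(yaw)
        l=np.round(np.array([c*d[0]+q*d[1],q*d[0]-c*d[1],-d[2]])/.04,2)
        r=float(np.clip(np.round(-(t[3]-yaw)/(n-i)/.08,2),-1,1))
        rows.append([*l.tolist(),0,0,r])
        e=l*.04;p=p+[c*e[0]+q*e[1],q*e[0]-c*e[1],-e[2]];yaw-=r*.08
print("pose",s["t"].__round__(2),np.round(s["position"],4),np.round(s["ee_rot"],3),"F",np.round(s["contact_force"],1),"open",round(s["opening"],4))
for i in range(0,len(rows),10):print(str(rows[i:i+10]).replace(" ",""))
E
python3 p.py .036 .35,-.26,.24,.9 .415,0,.24,1.5 .446,.144,.2,1.873
```

```text
pose 1.2 [ 0.1282 -0.5605  0.2313] [-3.142  0.     0.225] F [-0.2 -0.3 -0.1] open 0.0856
[[0.64,-0.55,-0.02,0,0,-0.77],[0.68,-0.51,-0.02,0,0,-0.77],[0.71,-0.47,-0.02,0,0,-0.77],[0.73,-0.43,-0.02,0,0,-0.77],[0.76,-0.38,-0.02,0,0,-0.77],[0.78,-0.33,-0.02,0,0,-0.77],[0.8,-0.28,-0.02,0,0,-0.76],[0.82,-0.24,-0.02,0,0,-0.77],[0.83,-0.18,-0.02,0,0,-0.76],[0.84,-0.14,-0.02,0,0,-0.77]]
[[0.84,-0.08,-0.02,0,0,-0.76],[0.76,-0.35,0.0,0,0,-0.94],[0.79,-0.29,0.0,0,0,-0.94],[0.81,-0.23,0.0,0,0,-0.94],[0.82,-0.16,0.0,0,0,-0.94],[0.83,-0.1,0.0,0,0,-0.94],[0.84,-0.04,0.0,0,0,-0.93],[0.83,0.02,0.0,0,0,-0.94],[0.84,0.08,0.0,0,0,-0.93],[0.73,0.1,0.2,0,0,-0.93]]
[[0.72,0.16,0.2,0,0,-0.93],[0.7,0.21,0.2,0,0,-0.93],[0.69,0.26,0.2,0,0,-0.94],[0.66,0.32,0.2,0,0,-0.93]]
```

Request:
{"method": "move_arm", "body": {"steps": [[0.64,-0.55,-0.02,0,0,-0.77],[0.68,-0.51,-0.02,0,0,-0.77],[0.71,-0.47,-0.02,0,0,-0.77],[0.73,-0.43,-0.02,0,0,-0.77],[0.76,-0.38,-0.02,0,0,-0.77],[0.78,-0.33,-0.02,0,0,-0.77],[0.8,-0.28,-0.02,0,0,-0.76],[0.82,-0.24,-0.02,0,0,-0.77],[0.83,-0.18,-0.02,0,0,-0.76],[0.84,-0.14,-0.02,0,0,-0.77]]}}

```text
t: 2.03
position: [0.3306, -0.2859, 0.2396]
ee_rot: [3.141, -0.0, 0.842]
contact_force: [0.8, -0.9, -1.0]
opening: 0.0854
gripper_force: 0.0
```

Request:
{"method": "move_arm", "body": {"steps": [[0.84,-0.08,-0.02,0,0,-0.76],[0.76,-0.35,0.0,0,0,-0.94],[0.79,-0.29,0.0,0,0,-0.94],[0.81,-0.23,0.0,0,0,-0.94],[0.82,-0.16,0.0,0,0,-0.94],[0.83,-0.1,0.0,0,0,-0.94],[0.84,-0.04,0.0,0,0,-0.93],[0.83,0.02,0.0,0,0,-0.94],[0.84,0.08,0.0,0,0,-0.93],[0.73,0.1,0.2,0,0,-0.93]]}}

```text
t: 2.87
position: [0.4227, 0.031, 0.2336]
ee_rot: [3.137, -0.0, 1.579]
contact_force: [0.2, -0.0, 0.9]
opening: 0.0857
gripper_force: 0.0
```

Request:
{"method": "move_arm", "body": {"steps": [[0.72,0.16,0.2,0,0,-0.93],[0.7,0.21,0.2,0,0,-0.93],[0.69,0.26,0.2,0,0,-0.94],[0.66,0.32,0.2,0,0,-0.93],[0,0,0,0,0,0],[0,0,0,0,0,0]]}}

```text
t: 3.37
position: [0.446, 0.1451, 0.1996]
ee_rot: [-3.14, 0.0, 1.875]
contact_force: [-0.1, -0.5, 0.6]
opening: 0.085
gripper_force: 0.0
```

```bash
python3 p.py .02 .446,.144,.131,1.873
```

```text
pose 3.37 [0.446  0.1451 0.1996] [-3.14   0.     1.875] F [-0.1 -0.5  0.6] open 0.085
[[-0.01,-0.0,0.43,0,0,0.01],[-0.01,-0.0,0.43,0,0,0.01],[-0.0,-0.0,0.43,0,0,0.01],[-0.01,-0.01,0.43,0,0,0.0]]
```

Request:
{"method": "move_arm", "body": {"steps": [[-0.01,0,0.43,0,0,0],[-0.01,0,0.43,0,0,0],[0,0,0.43,0,0,0],[0,0,0.43,0,0,0],[0,0,0,0,0,0],[0,0,0,0,0,0]]}}

```text
t: 3.87
position: [0.4457, 0.142, 0.1311]
ee_rot: [-3.14, 0.0, 1.871]
contact_force: [-0.4, -0.5, -0.0]
opening: 0.0854
gripper_force: 0.0
```

Request:
{"method": "move_arm", "body": {"steps": [[0,0,0,0,0,0],[0,0,0,0,0,0],[0,0,0,0,0,0],[0,0,0,0,0,0],[0,0,0,0,0,0],[0,0,0,0,0,0],[0,0,0,0,0,0],[0,0,0,0,0,0]], "gripper": 0.1, "grip_force": 25}}

```text
t: 4.53
position: [0.4469, 0.1433, 0.1321]
ee_rot: [3.14, 0.0, 1.873]
contact_force: [-0.1, 0.9, 6.9]
opening: 0.0282
gripper_force: 24.5
```

```bash
python3 - <<'E'
from h import *
im=robot.get_image("side");cv2.imwrite("pics/s1.png",cv2.resize(im["color"][130:260,80:210],(600,600),interpolation=2)[:,:,::-1])
s=robot.get_state();print(s["t"],s["position"],s["opening"],s["gripper_force"],s["contact_force"])
E
```

```text
4.5833 [0.44697276 0.14325984 0.13207129] 0.028171524029462873 24.470605922397226 [-1.16107318 -1.0575156   7.07650505]
```

View pics/s1.png

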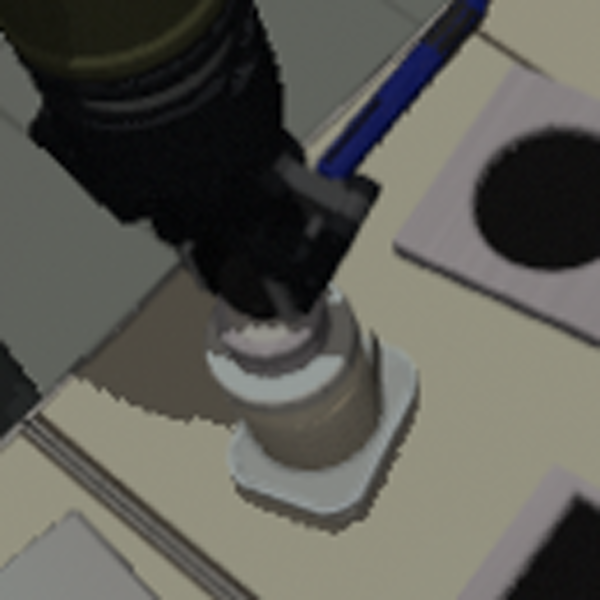

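The gripper holds the stopper by its upper part, at 28 mm opening. I'll lift it and carry it over.

```bash
python3 p.py .026 .446,.143,.18,1.873 .6007,.2827,.15,1.873 .6007,.2827,.03,1.873
```

```text
pose 4.58 [0.447  0.1433 0.1321] [3.14  0.    1.873] F [-1.2 -1.1  7.1] open 0.0282
[[0.0,-0.01,-0.6,0,0,0.0],[0.0,-0.02,-0.6,0,0,0.0],[0.24,0.53,0.08,0,0,0.0],[0.24,0.53,0.08,0,0,0.0],[0.24,0.53,0.08,0,0,0.0],[0.24,0.52,0.09,0,0,0.0],[0.24,0.53,0.08,0,0,0.0],[0.25,0.52,0.09,0,0,0.0],[0.24,0.53,0.08,0,0,0.0],[0.25,0.52,0.09,0,0,0.0]]
[[0.24,0.53,0.08,0,0,0.0],[0.0,-0.0,0.6,0,0,0.0],[0.0,-0.0,0.6,0,0,0.0],[0.0,-0.0,0.6,0,0,0.0],[0.0,-0.0,0.6,0,0,0.0],[0.0,-0.0,0.6,0,0,0.0]]
```

Request:
{"method": "move_arm", "body": {"steps": [[0,0,-0.6,0,0,0],[0,0,-0.6,0,0,0],[0.24,0.53,0.08,0,0,0],[0.24,0.53,0.08,0,0,0],[0.24,0.53,0.08,0,0,0],[0.24,0.52,0.09,0,0,0],[0.24,0.53,0.08,0,0,0],[0.25,0.52,0.09,0,0,0],[0.24,0.53,0.08,0,0,0],[0.25,0.52,0.09,0,0,0]]}}

```text
t: 5.42
position: [0.5845, 0.2681, 0.1518]
ee_rot: [-3.141, 0.0, 1.873]
contact_force: [-0.1, -0.7, -0.5]
opening: 0.0284
gripper_force: 25.0
```

Request:
{"method": "move_arm", "body": {"steps": [[0.24,0.5,0.08,0,0,0],[0,0,0.6,0,0,0],[0,0,0.6,0,0,0],[0,0,0.6,0,0,0],[0,0,0.6,0,0,0],[0,0,0.5,0,0,0],[0,0,0,0,0,0],[0,0,0,0,0,0]]}}

```text
t: 6.08
position: [0.599, 0.282, 0.0317]
ee_rot: [-3.138, 0.0, 1.873]
contact_force: [-0.6, 0.9, 0.7]
opening: 0.0281
gripper_force: 25.0
```

```bash
python3 p.py .006 .6007,.2827,.015,1.873; python3 - <<'E'
from h import *
o=[]
for c,(r,k) in {"side":(slice(160,280),slice(190,310)),"top":(slice(140,230),slice(215,305))}.items():
    im=robot.get_image(c);o.append(cv2.resize(im["color"][r,k],(400,400),interpolation=2))
cv2.imwrite("pics/s2.png",np.hstack(o)[:,:,::-1])
E
```

```text
pose 6.08 [0.599  0.282  0.0317] [-3.138  0.     1.873] F [-0.6  0.9  0.7] open 0.0281
[[0.0,0.02,0.14,0,0,-0.0],[0.0,0.01,0.14,0,0,-0.0],[0.0,0.02,0.14,0,0,-0.0]]
```

View pics/s2.png

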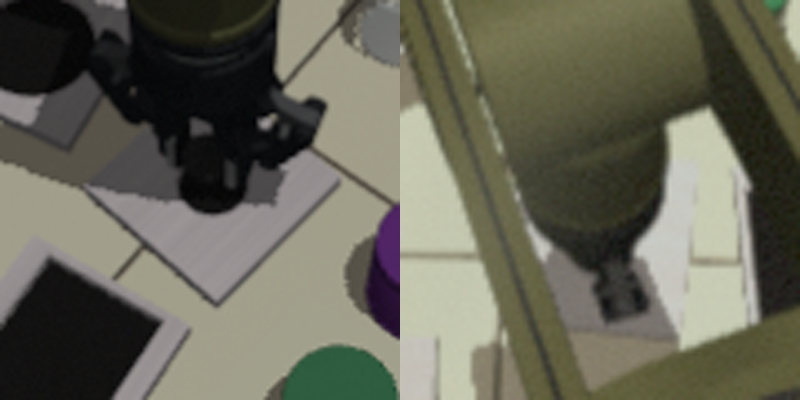

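The side view shows the stopper at (213,190) above the middle of its recess. I'll lower it gently.

Request:
{"method": "move_arm", "body": {"steps": [[0,0.02,0.14,0,0,0],[0,0.02,0.14,0,0,0],[0,0,0.12,0,0,0],[0,0,0,0,0,0],[0,0,0,0,0,0]]}}

```text
t: 6.6
position: [0.6015, 0.2827, 0.0171]
ee_rot: [-3.141, 0.0, 1.873]
contact_force: [0.5, -0.5, 1.0]
opening: 0.0284
gripper_force: 25.0
```

Request:
{"method": "move_arm", "body": {"steps": [[0,0,0.03,0,0,0],[0,0,0,0,0,0]]}}

```text
t: 6.77
position: [0.6019, 0.2829, 0.0161]
ee_rot: [3.142, 0.0, 1.873]
contact_force: [0.3, -0.6, 0.2]
opening: 0.0286
gripper_force: 25.0
```

Request:
{"method": "move_arm", "body": {"steps": [[0,0,0.03,0,0,0],[0,0,0.03,0,0,0],[0,0,0,0,0,0]]}}

```text
t: 7.02
position: [0.6021, 0.2828, 0.0141]
ee_rot: [3.141, 0.0, 1.873]
contact_force: [-0.7, -0.1, 2.4]
opening: 0.0286
gripper_force: 25.2
```

Request:
{"method": "move_arm", "body": {"steps": [[0,0,0.02,0,0,0],[0,0,0,0,0,0]]}}

```text
t: 7.18
position: [0.6022, 0.2827, 0.014]
ee_rot: [3.141, 0.0, 1.873]
contact_force: [-1.0, -0.8, 6.1]
opening: 0.0282
gripper_force: 25.4
```

Request:
{"method": "move_arm", "body": {"steps": [[0,0,0,0,0,0],[0,0,0,0,0,0],[0,0,0,0,0,0],[0,0,0,0,0,0]], "gripper": 0.65}}

```text
t: 7.52
position: [0.6017, 0.2829, 0.0126]
ee_rot: [-3.141, -0.0, 1.873]
contact_force: [0.2, -0.1, 0.1]
opening: 0.0551
gripper_force: 0.0
```

```bash
python3 p.py .034 .6007,.2827,.12,1.873 .6,.283,.19,1.873 .4485,.141,.18,1.873
```

```text
pose 7.52 [0.6017 0.2829 0.0126] [-3.141 -0.     1.873] F [ 0.2 -0.1  0.1] open 0.0551
[[0.0,-0.01,-0.67,0,0,-0.0],[0.0,-0.0,-0.67,0,0,-0.0],[0.0,-0.01,-0.67,0,0,-0.0],[0.0,-0.0,-0.67,0,0,-0.0],[0.0,-0.01,-0.58,0,0,-0.0],[0.01,-0.0,-0.59,0,0,-0.0],[0.0,-0.01,-0.58,0,0,-0.0],[-0.32,-0.67,0.04,0,0,-0.0],[-0.32,-0.67,0.03,0,0,-0.0],[-0.32,-0.67,0.04,0,0,-0.0]]
[[-0.32,-0.67,0.03,0,0,-0.0],[-0.33,-0.66,0.04,0,0,-0.0],[-0.32,-0.67,0.03,0,0,-0.0],[-0.33,-0.66,0.04,0,0,-0.0]]
```

Request:
{"method": "move_arm", "body": {"steps": [[0,0,-0.4,0,0,0],[0,0,-0.6,0,0,0],[0,0,-0.7,0,0,0],[0,0,-0.7,0,0,0],[0,0,-0.7,0,0,0],[0,0,-0.6,0,0,0],[0,0,-0.8,0,0,0],[-0.32,-0.67,0.03,0,0,0],[-0.32,-0.67,0.03,0,0,0],[-0.32,-0.67,0.03,0,0,0]], "gripper": 1}}

```text
t: 8.35
position: [0.5362, 0.2221, 0.1898]
ee_rot: [3.14, -0.0, 1.874]
contact_force: [-0.2, -0.3, -0.1]
opening: 0.0855
gripper_force: 0.0
```

Request:
{"method": "move_arm", "body": {"steps": [[-0.32,-0.67,0,0,0,0],[-0.33,-0.66,0,0,0,0],[0,0,0,0,0,0]]}}

```text
t: 8.6
position: [0.4872, 0.1781, 0.1885]
ee_rot: [-3.134, 0.001, 1.872]
contact_force: [-0.5, -0.6, -0.3]
opening: 0.0855
gripper_force: 0.0
```

```bash
cat > look.py <<'E'
import sys
from h import *
# look.py png  name,x,y,rad,zlo,zhi ...
im=robot.get_image("side");P,u,v=cloud(im)
for a in sys.argv[2:]:
    n,*q=a.split(",");x,y,r,lo,hi=map(float,q)
    m=(np.hypot(P[:,0]-x,P[:,1]-y)<r)&(P[:,2]>lo)&(P[:,2]<hi);T=P[m]
    if len(T)<5:print(n,"none");continue
    (cx,cy),cr=cv2.minEnclosingCircle(T[:,:2].astype(np.float32));rc=cv2.minAreaRect(T[:,:2].astype(np.float32))
    N=np.linalg.lstsq(np.c_[T[:,:2]-T[:,:2].mean(0),np.ones(len(T))],T[:,2],rcond=None)[0]
    print(n,len(T),"circ(corr)",round(cx-.0017,4),round(cy-.0012,4),round(cr,4),"rect",np.round(rc[0],4),np.round(rc[1],3),round(rc[2],1),"z",np.percentile(T[:,2],[5,50,95]).round(4),"slope",N[:2].round(3),"px",int(u[m].mean()),int(v[m].mean()))
if sys.argv[1]!="-":cv2.imwrite(sys.argv[1],cv2.resize(im["color"][120:312,70:326],(800,600),interpolation=2)[:,:,::-1])
E
python3 look.py pics/s3.png stopper,.601,.283,.03,.018,.04 puck,.45,.141,.04,.115,.13 jar,.45,.14,.05,.098,.108 tub,.4527,.1404,.07,.026,.036; python3 p.py .034 .4485,.141,.18,1.873
```

```text
stopper 187 circ(corr) 0.6004 0.2822 0.0157 rect [0.6022 0.2836] [0.028 0.031] 38.4 z [0.0208 0.0243 0.027 ] slope [-0.018  0.045] px 252 211
puck 409 circ(corr) 0.4483 0.1408 0.0222 rect [0.4504 0.1423] [0.042 0.043] 63.9 z [0.1193 0.1225 0.1246] slope [-0.026 -0.018] px 137 196
jar 340 circ(corr) 0.4492 0.14 0.0312 rect [0.455  0.1393] [0.061 0.052] 65.6 z [0.0992 0.1015 0.1045] slope [0.004 0.006] px 141 206
tub 470 circ(corr) 0.4534 0.1402 0.0461 rect [0.4648 0.1395] [0.092 0.061] 78.9 z [0.0269 0.0295 0.0334] slope [ 0.005 -0.002] px 151 226
pose 8.65 [0.4903 0.1799 0.1891] [-3.139  0.     1.871] F [0.6 0.7 0.5] open 0.0855
[[-0.31,-0.64,0.11,0,0,-0.01],[-0.31,-0.65,0.12,0,0,-0.01]]
```

View pics/s3.png

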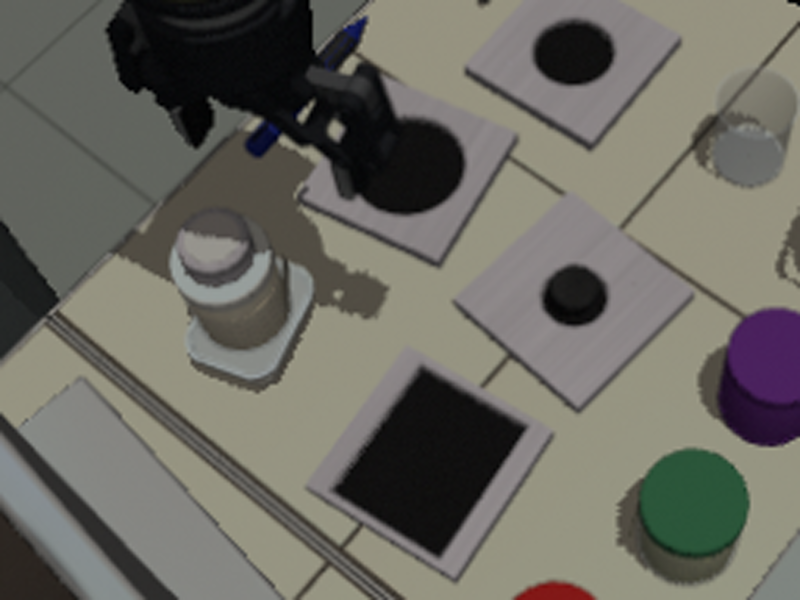

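The stopper sits centred in its recess at (575,293), and the puck at (212,248) is undisturbed at (0.448, 0.141). Puck next.

Request:
{"method": "move_arm", "body": {"steps": [[-0.31,-0.64,0.11,0,0,0],[-0.31,-0.65,0.12,0,0,0],[0,0,0,0,0,0],[0,0,0,0,0,0]]}}

```text
t: 8.98
position: [0.451, 0.1424, 0.1799]
ee_rot: [-3.141, -0.0, 1.872]
contact_force: [0.9, 0.9, 1.1]
opening: 0.0856
gripper_force: 0.0
```

```bash
python3 p.py .02 .4483,.141,.108,1.873
```

```text
pose 8.98 [0.451  0.1424 0.1799] [-3.141 -0.     1.872] F [0.9 0.9 1.1] open 0.0856
[[-0.0,-0.02,0.45,0,0,-0.0],[-0.0,-0.02,0.45,0,0,-0.0],[-0.01,-0.02,0.45,0,0,-0.01],[-0.0,-0.02,0.45,0,0,-0.0]]
```

Request:
{"method": "move_arm", "body": {"steps": [[0,-0.02,0.45,0,0,0],[0,-0.02,0.45,0,0,0],[-0.01,-0.02,0.45,0,0,0],[0,-0.02,0.45,0,0,0],[0,0,0,0,0,0],[0,0,0,0,0,0]]}}

```text
t: 9.48
position: [0.4496, 0.142, 0.1076]
ee_rot: [-3.141, -0.0, 1.873]
contact_force: [0.1, 0.8, 0.6]
opening: 0.0857
gripper_force: 0.0
```

Request:
{"method": "move_arm", "body": {"steps": [[0,0,0,0,0,0],[0,0,0,0,0,0],[0,0,0,0,0,0],[0,0,0,0,0,0],[0,0,0,0,0,0],[0,0,0,0,0,0],[0,0,0,0,0,0]], "gripper": 0.3, "grip_force": 40}}

```text
t: 10.07
position: [0.4494, 0.1415, 0.1092]
ee_rot: [3.139, 0.0, 1.873]
contact_force: [-0.8, -0.3, 6.4]
opening: 0.042
gripper_force: 39.9
```

```bash
python3 p.py .026 .4483,.141,.16,1.873 .4828,.4323,.15,1.873 .4828,.4323,.028,1.873
```

```text
pose 10.07 [0.4494 0.1415 0.1092] [3.139 0.    1.873] F [-0.8 -0.3  6.4] open 0.042
[[-0.0,-0.02,-0.63,0,0,-0.0],[-0.0,-0.01,-0.64,0,0,-0.0],[0.56,0.25,0.02,0,0,-0.0],[0.56,0.25,0.02,0,0,-0.0],[0.56,0.25,0.02,0,0,-0.0],[0.56,0.25,0.02,0,0,-0.0],[0.56,0.25,0.02,0,0,-0.0],[0.56,0.25,0.02,0,0,-0.0],[0.56,0.25,0.02,0,0,-0.0],[0.55,0.25,0.02,0,0,-0.0]]
[[0.56,0.25,0.02,0,0,-0.0],[0.55,0.25,0.02,0,0,-0.0],[0.56,0.24,0.03,0,0,-0.0],[0.55,0.25,0.02,0,0,-0.0],[0.0,-0.0,0.61,0,0,-0.0],[0.0,-0.0,0.61,0,0,-0.0],[0.0,-0.0,0.61,0,0,-0.0],[0.0,-0.0,0.61,0,0,-0.0],[0.0,-0.0,0.61,0,0,-0.0]]
```

Request:
{"method": "move_arm", "body": {"steps": [[0,-0.01,-0.5,0,0,0],[0,-0.01,-0.7,0,0,0],[0.56,0.25,0.02,0,0,0],[0.56,0.25,0.02,0,0,0],[0.56,0.25,0.02,0,0,0],[0.56,0.25,0.02,0,0,0],[0.56,0.25,0.02,0,0,0],[0.56,0.25,0.02,0,0,0],[0.56,0.25,0.02,0,0,0],[0.55,0.25,0.02,0,0,0]]}}

```text
t: 10.9
position: [0.4709, 0.3367, 0.1497]
ee_rot: [-3.142, -0.0, 1.873]
contact_force: [0.6, -1.3, -1.3]
opening: 0.0419
gripper_force: 41.0
```

Request:
{"method": "move_arm", "body": {"steps": [[0.56,0.25,0.02,0,0,0],[0.55,0.25,0.02,0,0,0],[0.56,0.24,0.03,0,0,0],[0.55,0.25,0.02,0,0,0],[0,0,0.6,0,0,0],[0,0,0.6,0,0,0],[0,0,0.6,0,0,0],[0,0,0.6,0,0,0],[0,0,0.6,0,0,0],[0,0,0,0,0,0]]}}

```text
t: 11.73
position: [0.4792, 0.4295, 0.0211]
ee_rot: [-3.133, 0.003, 1.873]
contact_force: [-1.8, 0.0, -1.4]
opening: 0.0418
gripper_force: 41.0
```

```bash
python3 p.py .006 .4828,.4323,.0125,1.873; python3 look.py pics/s4.png blk,.483,.432,.075,.008,.018
```

```text
pose 11.73 [0.4792 0.4295 0.0211] [-3.133e+00  3.000e-03  1.873e+00] F [-1.8  0.  -1.4] open 0.0418
[[0.02,0.05,0.11,0,0,-0.0],[0.02,0.06,0.11,0,0,-0.0]]
blk 1115 circ(corr) 0.4811 0.4303 0.0748 rect [0.4746 0.4312] [0.132 0.111] 4.2 z [0.0085 0.0108 0.0136] slope [ 0.007 -0.008] px 252 142
```

View pics/s4.png

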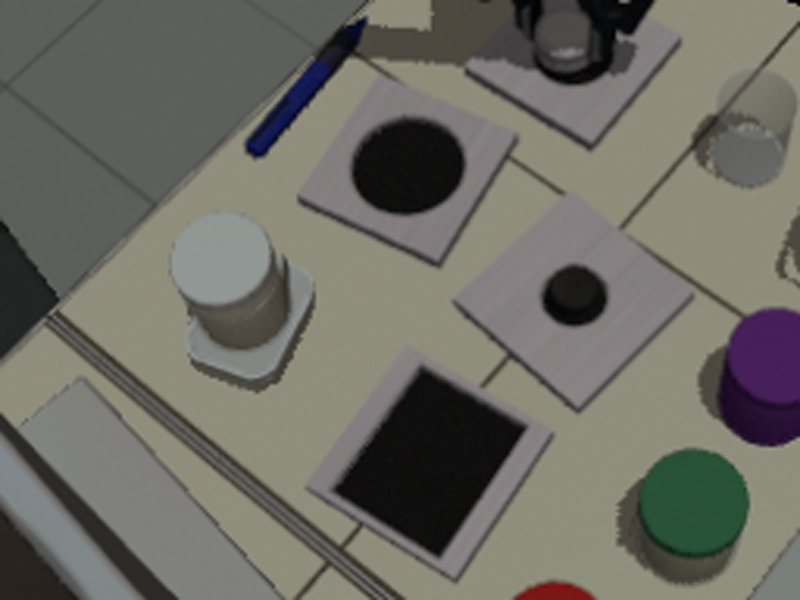

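The puck hangs over its recess at (570,40), and the jar has stayed put. I'll lower it.

Request:
{"method": "move_arm", "body": {"steps": [[0.01,0.03,0.07,0,0,0],[0.01,0.03,0.07,0,0,0],[0,0,0,0,0,0],[0,0,0,0,0,0]]}}

```text
t: 12.12
position: [0.4854, 0.4342, 0.0219]
ee_rot: [3.139, -0.001, 1.873]
contact_force: [0.5, 0.9, -1.3]
opening: 0.0424
gripper_force: 41.0
```

Request:
{"method": "move_arm", "body": {"steps": [[0,0,0.03,0,0,0],[0,0,0.03,0,0,0],[0,0,0,0,0,0]]}}

```text
t: 12.37
position: [0.4845, 0.4336, 0.0184]
ee_rot: [3.141, -0.0, 1.873]
contact_force: [1.0, 0.0, 0.1]
opening: 0.0422
gripper_force: 41.0
```

Request:
{"method": "move_arm", "body": {"steps": [[0,-0.03,0.08,0,0,0],[0,0,0.06,0,0,0],[0,0,0,0,0,0],[0,0,0,0,0,0]]}}

```text
t: 12.7
position: [0.4831, 0.4331, 0.0121]
ee_rot: [-3.141, 0.0, 1.873]
contact_force: [0.5, 0.1, -1.2]
opening: 0.0421
gripper_force: 41.1
```

Request:
{"method": "move_arm", "body": {"steps": [[0,0,0.03,0,0,0],[0,0,0,0,0,0]]}}

```text
t: 12.87
position: [0.4835, 0.4332, 0.0115]
ee_rot: [3.142, 0.0, 1.873]
contact_force: [-1.3, 0.4, 1.7]
opening: 0.0422
gripper_force: 41.4
```

Request:
{"method": "move_arm", "body": {"steps": [[0,0,0.03,0,0,0],[0,0,0,0,0,0]]}}

```text
t: 13.03
position: [0.4835, 0.4331, 0.0112]
ee_rot: [3.141, 0.0, 1.873]
contact_force: [-1.1, -2.4, 6.8]
opening: 0.042
gripper_force: 41.7
```

Request:
{"method": "move_arm", "body": {"steps": [[0,0,0,0,0,0],[0,0,0,0,0,0],[0,0,0,0,0,0],[0,0,0,0,0,0]], "gripper": 0.8}}

```text
t: 13.37
position: [0.4833, 0.4333, 0.0099]
ee_rot: [-3.142, -0.0, 1.873]
contact_force: [0.0, -0.2, 0.7]
opening: 0.0681
gripper_force: 0.0
```

```bash
python3 p.py .034 .4835,.433,.16,1.873 .4492,.14,.15,1.873
```

```text
pose 13.37 [0.4833 0.4333 0.0099] [-3.142 -0.     1.873] F [ 0.  -0.2  0.7] open 0.0681
[[-0.0,0.0,-0.75,0,0,-0.0],[-0.0,0.0,-0.75,0,0,-0.0],[-0.0,0.0,-0.75,0,0,-0.0],[-0.0,0.0,-0.75,0,0,-0.0],[-0.01,0.0,-0.75,0,0,-0.0],[-0.75,-0.33,0.03,0,0,-0.0],[-0.75,-0.33,0.03,0,0,-0.0],[-0.75,-0.33,0.03,0,0,-0.0],[-0.75,-0.33,0.03,0,0,-0.0],[-0.75,-0.34,0.03,0,0,-0.0]]
[[-0.75,-0.33,0.02,0,0,-0.0],[-0.75,-0.34,0.03,0,0,-0.0],[-0.74,-0.33,0.02,0,0,-0.0],[-0.75,-0.34,0.03,0,0,-0.0]]
```

Request:
{"method": "move_arm", "body": {"steps": [[0,0,-0.4,0,0,0],[0,0,-0.75,0,0,0],[0,0,-0.85,0,0,0],[0,0,-0.85,0,0,0],[0,0,-0.9,0,0,0],[-0.75,-0.33,0.03,0,0,0],[-0.75,-0.33,0.03,0,0,0],[-0.75,-0.33,0.03,0,0,0],[-0.75,-0.33,0.03,0,0,0],[-0.75,-0.34,0.03,0,0,0]], "gripper": 1}}

```text
t: 14.2
position: [0.4642, 0.269, 0.1541]
ee_rot: [3.141, 0.0, 1.873]
contact_force: [1.0, -0.1, 0.2]
opening: 0.0854
gripper_force: 0.0
```

Request:
{"method": "move_arm", "body": {"steps": [[-0.75,-0.33,0.02,0,0,0],[-0.75,-0.34,0.03,0,0,0],[-0.74,-0.33,0.02,0,0,0],[-0.75,-0.34,0.03,0,0,0],[0,0,0,0,0,0],[0,0,0,0,0,0]]}}

```text
t: 14.7
position: [0.4486, 0.1388, 0.1501]
ee_rot: [-3.141, -0.0, 1.869]
contact_force: [0.2, -0.1, -0.2]
opening: 0.0855
gripper_force: 0.0
```

```bash
python3 look.py - puck,.483,.432,.05,.02,.04 jar,.449,.14,.035,.098,.11 stopper,.601,.283,.03,.018,.04; python3 p.py .02 .4492,.14,.056,1.873
```

```text
puck 261 circ(corr) 0.4829 0.4311 0.0232 rect [0.4852 0.4317] [0.041 0.044] 8.9 z [0.0211 0.0232 0.0256] slope [-0.002 -0.005] px 252 133
jar 710 circ(corr) 0.449 0.1396 0.0313 rect [0.4505 0.139 ] [0.056 0.061] 89.7 z [0.0992 0.1016 0.1038] slope [-0.006  0.005] px 139 202
stopper 184 circ(corr) 0.6007 0.2826 0.016 rect [0.6021 0.2836] [0.028 0.031] 38.1 z [0.0213 0.0243 0.0269] slope [-0.018  0.009] px 252 211
pose 14.75 [0.4492 0.1399 0.1503] [ 3.141 -0.     1.871] F [0.6 0.  0.6] open 0.0859
[[0.0,-0.0,0.47,0,0,-0.01],[0.0,-0.0,0.47,0,0,-0.0],[0.0,-0.0,0.47,0,0,-0.01],[0.0,-0.0,0.47,0,0,-0.0],[0.0,-0.0,0.48,0,0,-0.01]]
```

The puck is seated flat (slope about 0) and centred. Jar next.

Request:
{"method": "move_arm", "body": {"steps": [[0,0,0.47,0,0,0],[0,0,0.47,0,0,0],[0,0,0.47,0,0,0],[0,0,0.47,0,0,0],[0,0,0.47,0,0,0],[0,0,0,0,0,0],[0,0,0,0,0,0]]}}

```text
t: 15.33
position: [0.4486, 0.1412, 0.0554]
ee_rot: [-3.139, -0.0, 1.874]
contact_force: [-0.5, 0.0, -0.9]
opening: 0.0852
gripper_force: 0.0
```

Request:
{"method": "move_arm", "body": {"steps": [[0,0,0,0,0,0],[0,0,0,0,0,0],[0,0,0,0,0,0],[0,0,0,0,0,0],[0,0,0,0,0,0],[0,0,0,0,0,0]], "gripper": 0.5, "grip_force": 45}}

```text
t: 15.83
position: [0.4502, 0.1408, 0.0576]
ee_rot: [3.138, -0.0, 1.872]
contact_force: [-0.8, 1.9, 7.3]
opening: 0.0593
gripper_force: 48.4
```

```bash
python3 p.py .024 .4492,.14,.1,1.873 .4516,.2909,.1,1.873 .4516,.2909,.05,1.873
```

```text
pose 15.83 [0.4502 0.1408 0.0576] [ 3.138 -0.     1.872] F [-0.8  1.9  7.3] open 0.0593
[[-0.01,-0.01,-0.53,0,0,-0.0],[-0.0,-0.02,-0.53,0,0,-0.01],[0.51,0.17,-0.0,0,0,0.0],[0.51,0.17,-0.0,0,0,0.0],[0.51,0.17,-0.0,0,0,0.0],[0.51,0.17,-0.0,0,0,0.0],[0.51,0.17,-0.0,0,0,0.0],[0.52,0.17,-0.0,0,0,0.0],[0.51,0.16,-0.0,0,0,0.0],[0.0,0.0,0.42,0,0,0.0]]
[[0.0,0.0,0.41,0,0,0.0],[0.0,0.0,0.42,0,0,0.0]]
```

Request:
{"method": "move_arm", "body": {"steps": [[0,0,-0.4,0,0,0],[0,0,-0.6,0,0,0],[0.3,0.1,0,0,0,0],[0.5,0.17,0,0,0,0],[0.51,0.17,0,0,0,0],[0.51,0.17,0,0,0,0],[0.51,0.17,0,0,0,0],[0.52,0.17,0,0,0,0],[0.51,0.16,0,0,0,0],[0.21,0.07,0,0,0,0]]}}

```text
t: 16.67
position: [0.4521, 0.2931, 0.0966]
ee_rot: [3.139, -0.001, 1.874]
contact_force: [0.5, 0.9, -1.2]
opening: 0.059
gripper_force: 49.3
```

Request:
{"method": "move_arm", "body": {"steps": [[0,0,0.4,0,0,0],[0,0,0.4,0,0,0],[0,0,0.3,0,0,0],[0,0,0,0,0,0],[0,0,0,0,0,0]]}}

```text
t: 17.08
position: [0.451, 0.2897, 0.0518]
ee_rot: [-3.14, 0.001, 1.873]
contact_force: [-0.7, -0.7, -0.8]
opening: 0.0593
gripper_force: 49.2
```

```bash
python3 p.py .006 .4516,.2909,.035,1.873; python3 look.py pics/s5.png tub,.4527,.1404,.07,.026,.036
```

```text
pose 17.08 [0.451  0.2897 0.0518] [-3.140e+00  1.000e-03  1.873e+00] F [-0.7 -0.7 -0.8] open 0.0593
[[0.01,0.01,0.14,0,0,-0.0],[0.01,0.01,0.14,0,0,-0.0],[0.0,0.0,0.14,0,0,-0.0]]
tub 1217 circ(corr) 0.4522 0.1404 0.0463 rect [0.4539 0.1415] [0.067 0.085] 17.2 z [0.0273 0.0298 0.0325] slope [-0.003  0.003] px 149 219
```

View pics/s5.png

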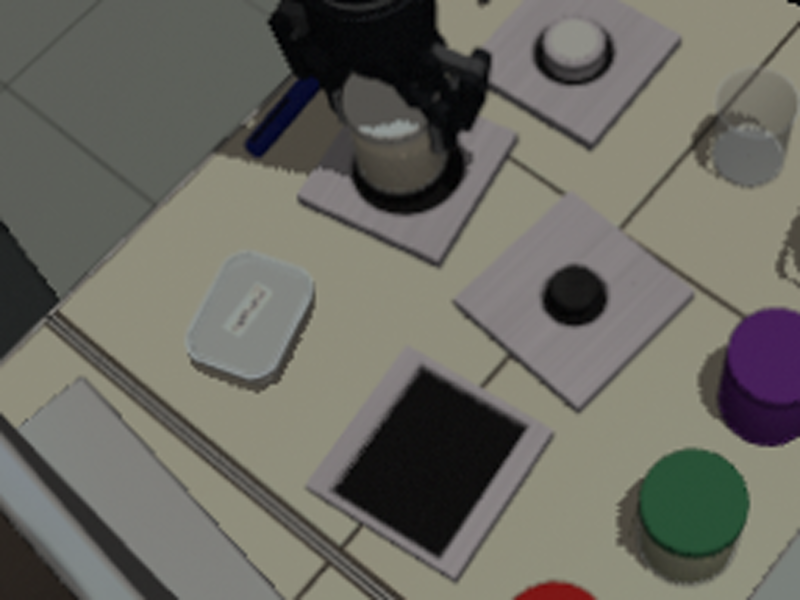

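The jar is over its recess at (408,165), the puck is seated at (573,50), and the tub at (252,318) has not moved. I'll lower the jar.

Request:
{"method": "move_arm", "body": {"steps": [[0.01,0.01,0.14,0,0,0],[0.01,0,0.14,0,0,0],[0,0,0.11,0,0,0],[0,0,0,0,0,0],[0,0,0,0,0,0]]}}

```text
t: 17.55
position: [0.4514, 0.2912, 0.0362]
ee_rot: [-3.141, 0.0, 1.873]
contact_force: [-0.5, -0.1, -1.1]
opening: 0.0591
gripper_force: 49.3
```

Request:
{"method": "move_arm", "body": {"steps": [[0,0,0.03,0,0,0],[0,0,0,0,0,0]]}}

```text
t: 17.72
position: [0.4518, 0.2915, 0.0353]
ee_rot: [3.141, -0.0, 1.873]
contact_force: [-0.7, -0.6, -0.5]
opening: 0.0591
gripper_force: 49.3
```

Request:
{"method": "move_arm", "body": {"steps": [[0,0,0.03,0,0,0],[0,0,0.02,0,0,0],[0,0,0,0,0,0],[0,0,0,0,0,0]]}}

```text
t: 18.05
position: [0.4519, 0.2916, 0.0347]
ee_rot: [3.14, -0.0, 1.873]
contact_force: [-3.0, -1.8, 8.8]
opening: 0.0592
gripper_force: 50.1
```

Request:
{"method": "move_arm", "body": {"steps": [[0,0,0,0,0,0],[0,0,0,0,0,0],[0,0,0,0,0,0],[0,0,0,0,0,0]], "gripper": 1}}

```text
t: 18.38
position: [0.4518, 0.2915, 0.0333]
ee_rot: [3.142, -0.0, 1.873]
contact_force: [-0.3, 0.0, -0.8]
opening: 0.0856
gripper_force: 0.0
```

```bash
python3 p.py .03 .4516,.2909,.15,1.873 .4522,.1404,.1,1.873
```

```text
pose 18.38 [0.4518 0.2915 0.0333] [ 3.142 -0.     1.873] F [-0.3  0.  -0.8] open 0.0856
[[-0.0,-0.0,-0.73,0,0,-0.0],[-0.0,-0.0,-0.73,0,0,-0.0],[-0.01,-0.0,-0.73,0,0,-0.0],[-0.0,-0.01,-0.73,0,0,-0.0],[-0.6,-0.18,0.21,0,0,-0.0],[-0.6,-0.18,0.21,0,0,-0.0],[-0.6,-0.19,0.21,0,0,-0.0],[-0.6,-0.18,0.21,0,0,-0.0],[-0.6,-0.19,0.21,0,0,-0.0],[-0.6,-0.18,0.2,0,0,-0.0]]
```

Request:
{"method": "move_arm", "body": {"steps": [[0,0,-0.5,0,0,0],[0,0,-0.75,0,0,0],[0,0,-0.8,0,0,0],[0,0,-0.85,0,0,0],[-0.6,-0.18,0,0,0,0],[-0.6,-0.18,0.1,0,0,0],[-0.6,-0.19,0.2,0,0,0],[-0.6,-0.18,0.3,0,0,0],[-0.6,-0.19,0.3,0,0,0],[-0.6,-0.18,0.3,0,0,0]]}}

```text
t: 19.22
position: [0.4524, 0.1398, 0.101]
ee_rot: [3.141, 0.0, 1.873]
contact_force: [0.4, -0.0, -0.3]
opening: 0.0854
gripper_force: 0.0
```

Request:
{"method": "move_arm", "body": {"steps": [[0,0,0,0,0,0],[0,0,0,0,0,0]]}}

```text
t: 19.38
position: [0.4518, 0.1397, 0.1006]
ee_rot: [-3.139, -0.0, 1.87]
contact_force: [0.1, 0.7, -0.8]
opening: 0.0854
gripper_force: 0.0
```

```bash
python3 look.py - jar,.4516,.291,.05,.07,.1 tub,.4527,.1404,.07,.026,.036; python3 p.py .02 .4524,.1404,.02,1.873
```

```text
jar 663 circ(corr) 0.4515 0.2904 0.0315 rect [0.4538 0.2918] [0.061 0.06 ] 33.7 z [0.0745 0.0779 0.0803] slope [-0.008  0.007] px 196 155
tub 1113 circ(corr) 0.4517 0.1398 0.0467 rect [0.4543 0.1404] [0.069 0.084] 18.3 z [0.0272 0.0297 0.0324] slope [-0.004  0.005] px 148 221
pose 19.43 [0.4527 0.1407 0.1012] [-3.141 -0.     1.871] F [ 0.2  0.4 -0.7] open 0.0858
[[-0.0,-0.0,0.41,0,0,-0.0],[-0.0,-0.0,0.4,0,0,-0.01],[-0.0,-0.0,0.41,0,0,-0.0],[-0.0,-0.0,0.4,0,0,-0.01],[-0.0,-0.01,0.41,0,0,-0.0]]
```

The jar is seated, with its top at 0.079 and level. Tub next.

Request:
{"method": "move_arm", "body": {"steps": [[0,0,0.41,0,0,0],[0,0,0.41,0,0,0],[0,0,0.41,0,0,0],[0,0,0.41,0,0,0],[0,0,0.4,0,0,0],[0,0,0.2,0,0,0],[0,0,0.14,0,0,0],[0,0,0,0,0,0],[0,0,0,0,0,0]]}}

```text
t: 20.18
position: [0.453, 0.1414, 0.0064]
ee_rot: [3.141, -0.0, 1.873]
contact_force: [0.5, -0.1, -0.8]
opening: 0.0854
gripper_force: 0.0
```

Request:
{"method": "move_arm", "body": {"steps": [[0,0,0,0,0,0],[0,0,0,0,0,0],[0,0,0,0,0,0],[0,0,0,0,0,0],[0,0,0,0,0,0]], "gripper": 0.55, "grip_force": 45}}

```text
t: 20.6
position: [0.4532, 0.141, 0.0074]
ee_rot: [3.139, 0.0, 1.873]
contact_force: [-1.2, 0.3, 6.4]
opening: 0.0618
gripper_force: 47.6
```

```bash
python3 p.py .022 .4524,.1404,.05,1.873 .5994,.1419,.06,1.678 .5994,.1419,.03,1.678
```

```text
pose 20.6 [0.4532 0.141  0.0074] [3.139 0.    1.873] F [-1.2  0.3  6.4] open 0.0618
[[-0.0,-0.01,-0.53,0,0,-0.0],[-0.01,-0.01,-0.54,0,0,-0.0],[-0.15,0.5,-0.04,0,0,0.35],[-0.14,0.51,-0.03,0,0,0.35],[-0.12,0.51,-0.04,0,0,0.35],[-0.11,0.51,-0.03,0,0,0.35],[-0.09,0.52,-0.04,0,0,0.34],[-0.08,0.52,-0.03,0,0,0.35],[-0.07,0.52,-0.04,0,0,0.34],[0.0,-0.0,0.38,0,0,0.0]]
[[0.0,-0.0,0.37,0,0,0.0]]
```

Request:
{"method": "move_arm", "body": {"steps": [[0,0,-0.4,0,0,0],[0,0,-0.7,0,0,0],[-0.15,0.5,-0.04,0,0,0.35],[-0.14,0.51,-0.03,0,0,0.35],[-0.12,0.51,-0.04,0,0,0.35],[-0.11,0.51,-0.03,0,0,0.35],[-0.09,0.52,-0.04,0,0,0.34],[-0.08,0.52,-0.03,0,0,0.35],[-0.07,0.52,-0.04,0,0,0.34],[0,0,0,0,0,0]]}}

```text
t: 21.43
position: [0.6057, 0.1424, 0.0615]
ee_rot: [3.133, -0.0, 1.676]
contact_force: [0.6, -0.5, -1.2]
opening: 0.0619
gripper_force: 49.8
```

Request:
{"method": "move_arm", "body": {"steps": [[0,0,0.4,0,0,0],[0,0,0.35,0,0,0],[0,0,0,0,0,0],[0,0,0,0,0,0]]}}

```text
t: 21.77
position: [0.5981, 0.142, 0.0296]
ee_rot: [-3.139, 0.0, 1.678]
contact_force: [-0.1, 0.3, -0.9]
opening: 0.0615
gripper_force: 49.8
```

```bash
python3 p.py .006 .5994,.1419,.014,1.678; python3 look.py pics/s6.png blk,.5994,.142,.08,.008,.017
```

```text
pose 21.77 [0.5981 0.142  0.0296] [-3.139  0.     1.678] F [-0.1  0.3 -0.9] open 0.0615
[[-0.0,0.01,0.13,0,0,0.0],[-0.0,0.01,0.13,0,0,0.0],[-0.01,0.01,0.13,0,0,0.0]]
blk 730 circ(corr) 0.5991 0.1407 0.0773 rect [0.6017 0.1424] [0.111 0.112] 6.7 z [0.0084 0.0106 0.013 ] slope [-0.     0.005] px 211 276
```

View pics/s6.png

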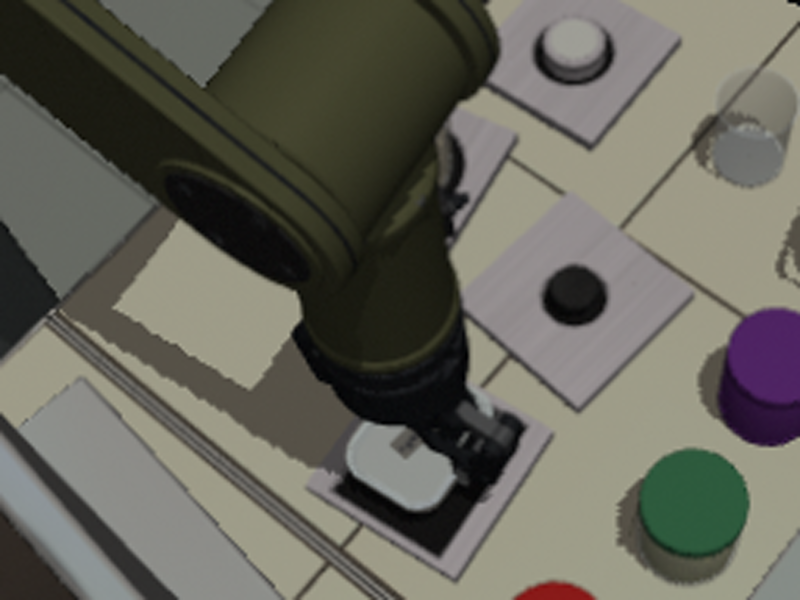

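The tub hangs over its recess at (420,460) and is still about 20 mm high. I'll check its centre numerically from the lid's depth.

```bash
python3 - <<'E'
from h import *
im=robot.get_image("side")
c=im["color"];P,u,v=cloud(im);col=c[v,u].astype(int)
m=(np.hypot(P[:,0]-.6,P[:,1]-.142)<.06)&(P[:,2]>.045)&(P[:,2]<.062)&(col.min(1)>110)
T=P[m];print(len(T),np.percentile(T[:,2],[5,50,95]).round(4))
R=np.array([np.cos(np.radians(6.2)),np.sin(np.radians(6.2))]);a=T[:,:2]@R;b=T[:,:2]@[-R[1],R[0]]
cc=np.array([.5994,.1419])+[.0017,.0012]
print("rim in carrier axes rel. to centre: x",np.percentile(a-cc@R,[1,99]).round(4),"y",np.percentile(b-cc@[-R[1],R[0]],[1,99]).round(4),"(want x +-.0335 y +-.0425)")
E
```

```text
609 [0.0499 0.0524 0.0549]
rim in carrier axes rel. to centre: x [-0.0325  0.0305] y [-0.0415  0.039 ] (want x +-.0335 y +-.0425)
```

It is centred to within about 1 mm (the +x edge is hidden by a finger). I'll lower it.

Request:
{"method": "move_arm", "body": {"steps": [[0,0.01,0.13,0,0,0],[0,0.01,0.13,0,0,0],[0,0,0.12,0,0,0],[0,0,0,0,0,0],[0,0,0,0,0,0]]}}

```text
t: 22.28
position: [0.5999, 0.1423, 0.0144]
ee_rot: [-3.141, 0.0, 1.678]
contact_force: [-0.4, 0.5, -0.8]
opening: 0.0618
gripper_force: 49.8
```

Request:
{"method": "move_arm", "body": {"steps": [[0,0,0.03,0,0,0],[0,0,0,0,0,0]]}}

```text
t: 22.45
position: [0.6003, 0.1424, 0.0136]
ee_rot: [-3.142, -0.0, 1.678]
contact_force: [-0.3, -0.5, -1.9]
opening: 0.062
gripper_force: 49.8
```

Request:
{"method": "move_arm", "body": {"steps": [[0,0,0.03,0,0,0],[0,0,0.03,0,0,0],[0,0,0,0,0,0],[0,0,0,0,0,0]]}}

```text
t: 22.78
position: [0.6006, 0.1424, 0.0124]
ee_rot: [3.141, -0.0, 1.678]
contact_force: [-1.8, -0.3, 5.5]
opening: 0.0615
gripper_force: 50.4
```

Contact. I'll release and retreat upward, then swing aside to look.

Request:
{"method": "move_arm", "body": {"steps": [[0,0,0,0,0,0],[0,0,0,0,0,0],[0,0,0,0,0,0],[0,0,0,0,0,0]], "gripper": 1}}

```text
t: 23.12
position: [0.6004, 0.1423, 0.0112]
ee_rot: [3.142, -0.0, 1.678]
contact_force: [-0.2, 0.5, -0.5]
opening: 0.085
gripper_force: 0.0
```

Request:
{"method": "move_arm", "body": {"steps": [[0,0,-0.3,0,0,0],[0,0,-0.6,0,0,0],[0,0,-0.8,0,0,0],[0,0,-0.8,0,0,0],[0,0,-0.8,0,0,0],[0,0,-0.8,0,0,0],[0,-0.6,-0.4,0,0,0],[0,-0.8,0,0,0,0],[0,-0.8,0,0,0,0],[0,-0.8,0,0,0,0]]}}

```text
t: 23.95
position: [0.48, 0.1293, 0.1926]
ee_rot: [3.14, -0.0, 1.678]
contact_force: [-0.0, 0.2, -0.2]
opening: 0.0857
gripper_force: 0.0
```

Request:
{"method": "move_arm", "body": {"steps": [[0,-0.4,0,0,0,0],[0,0,0,0,0,0],[0,0,0,0,0,0]]}}

```text
t: 24.2
position: [0.4647, 0.1278, 0.1924]
ee_rot: [3.14, -0.0, 1.679]
contact_force: [0.1, 0.6, 0.2]
opening: 0.0856
gripper_force: 0.0
```

```bash
python3 look.py pics/s7.png tub,.5994,.142,.06,.028,.045 jar,.4516,.291,.05,.07,.1 puck,.483,.432,.05,.02,.04 stopper,.601,.283,.03,.018,.04 green,.753,.2,.05,.07,.09 beaker,.628,.441,.05,.06,.08; python3 -c "from h import *;s=robot.get_state();print(s['position'],s['t'])"
```

```text
tub 1464 circ(corr) 0.6008 0.1408 0.0461 rect [0.6023 0.1429] [0.068 0.085] 6.7 z [0.0319 0.0346 0.0373] slope [-0.007  0.007] px 206 262
jar 665 circ(corr) 0.4517 0.2905 0.0312 rect [0.4536 0.2916] [0.061 0.06 ] 24.5 z [0.0742 0.0778 0.0801] slope [-0.013  0.008] px 196 155
puck 260 circ(corr) 0.4833 0.4308 0.0224 rect [0.4848 0.4319] [0.041 0.044] 89.7 z [0.0207 0.0231 0.0258] slope [ 0.01  -0.002] px 252 133
stopper 183 circ(corr) 0.6 0.2822 0.016 rect [0.6028 0.2833] [0.03  0.029] 80.3 z [0.0211 0.0245 0.0272] slope [-0.02   0.031] px 253 211
green 948 circ(corr) 0.7514 0.1997 0.0317 rect [0.753  0.2007] [0.061 0.062] 84.7 z [0.071  0.0733 0.0756] slope [-0.005  0.007] px 291 280
beaker 172 circ(corr) 0.6268 0.442 0.0286 rect [0.6288 0.443 ] [0.054 0.053] 10.6 z [0.0604 0.0659 0.0701] slope [-0.001  0.013] px 312 150
[0.46619201 0.12791553 0.19238617] 24.25
```

View pics/s7.png

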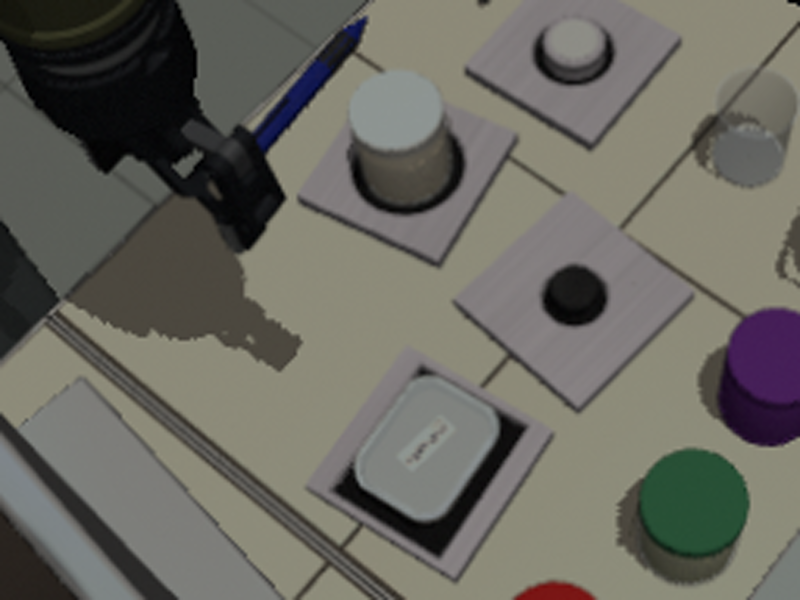

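All four pieces are upright and seated in their recesses: tub (427,448), jar (405,140), puck (573,50) and stopper (575,293). The green jar and beaker have not moved, and the arm is clear.

```bash
python3 -c "from cell import robot;print(robot.sign_off())"
```

```text
the job is handed in; nothing more can be done
None
```

The stopper, puck, jar and tub were taken off from the top down and now sit upright in their own recesses; the green-capped jar and beaker were not touched, and the job was handed in at about 24 s.

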